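# Clip the gear onto its spindle and shut the guard hood

### The arm

A 6-joint arm with a two-finger parallel gripper is mounted at the origin on a cart in front of the work surface, level with it; the furniture and walls round the work are solid. World frame = base frame: x ahead of the robot, y to its left, z up, the work surface at z = 0. Lengths are in m, angles in degrees, forces in N, time in s.
With the tool pointing down it reaches from about 0.275 to 0.825 m from the base axis. Payload 5.2 kg.
Tool frame: the origin (TCP) lies midway between the tips of the shut fingers; the grasp point (between the pads) lies arm.pinch_z behind it (arm.pinch_z is the distance from the TCP to the grasp point, in m); z points along the fingers, y is the line along which they close (so a half turn about z gives the same grasp; the last joint's range is limited). The gripper opens to 93 mm and grips with 3 to 60 N. Pads are 15 mm wide; open, the fingers measure 128 mm over their backs; the gripper's body (75 mm by 188 mm) begins 65 mm behind the grasp point.
Start: joints at [65.386, 14.817, 87.949, -0, 77.235, -11.62], TCP at [0.124, 0.536, 0.219] pointing down, gripper open.
Joint ranges: [-179.93, 179.93], [-52.35, 119.4], [10.71, 147.94], [-69.91, 249.91], [12.55, 155.21], [-178.61, 178.61]. Speed limits (degrees/s): [147.25, 147.25, 180, 180, 180, 180].

### API

Orientations are given as a 3x3 rotation matrix whose columns are the frame's x, y, z axes.
In Python, from cell import status, grab_frame, calibration, arm gives the robot as it stands. The module is installed in compiled form; this text tells all that it offers.
- The arm moves only by the tool play_rows, never from a script. Its argument "increments" is a list that holds one entry, the list of rows, each a list of 5 numbers: the opening, from 0 (shut) to 1 (fully open), then the shift along the tool's x, y, z in m, then the turn about the tool's z in degrees. In form: [[[jaw, x, y, z, yaw], ...]]. A call has exactly 10 rows; each row shifts and turns the commanded pose from where the row before left it, along the tool's axes as they then stand; what a row does not reach is not made up. A row lasts 1/12 s, in which the tool goes at most 41.7 mm and 7.16 degrees, less where a joint would pass 70% of its speed; a pose out of reach is approached as far as the arm can. A call with a gripper value outside its range is refused whole. The fingers move at their own pace and stop on an object; "grip_force" is the grip in N (left out, the last holds). Time passes only in rows, so rows that do not move let the fingers close, or fill a call up. It gives the time, the measured TCP pose, the force, the opening and the grip force at its end, in the units of the state.
- status.get_obs(): the state, without advancing time (a new reading comes with each control period).
- grab_frame(name): name is "scene" or "top"; returns the picture (400x640x3 uint8, blue, green, red); there is no depth.
- calibration(name): a dict with "camera_matrix" (3x3 intrinsics, pixels), "world_to_cam" (4x4, takes a point from world to camera coordinates). Camera axes: x right, y down, z forward; pixel columns grow to the right and rows downward; lengths in m; the calibration is good to about 2 mm. A picture is of the moment at which its call begins. calibration takes no time and is no camera call.
- arm.finish_job(): hands the job in; it is judged then, once.
The state is a dict: "time_s": time; "joints": joint angles; "dq": joint speeds; "effort": joint torques, N m; "position": TCP position; "orientation": TCP orientation; "contact_force": force on the tool from outside, world axes, zero at the start; "wrist_torque": the same for the moment, N m; "grip_width": finger opening in m; "grip_force": force on a finger pad.
Only numpy, scipy, OpenCV 4.12 (cv2) and the standard library are available. Lean on these libraries where they do the work, as an engineer would, in place of code of your own. Each camera call takes 0.05 s, during which the arm holds its last target. There are 200 camera calls.

### The job

Secure the blue gear on its spindle: push the red-handled spring clip sideways into the spindle's groove, just above the gear, until it snaps fully home. Then swing the yellow guard hood completely shut over it and let go, leaving the sanding block undisturbed.

Things in the scene. Friction and masses are not known exactly. Their poses are not given: they have to be found in the camera images.
- clip: Loose spring clip lying flat, left or right of the gear unit: steel fork 8 mm thick, 39 mm wide, 75 mm long with its upright red grip; 60-110 g. Origin: underside, at the centre of the 22 mm wide seat (where the spindle axis lies when home). x points out of the open mouth, away from the grip; z up. Its jaws spring apart on the groove (5-10 N push, from 19 to 12 mm short of home), then snap in.
- clip_grip (a point): Centre of the clip's red block grip at half height: 36.5 mm behind the clip's origin (clip x = -36.5 mm), 15 mm above its underside. The block is 32 mm (clip x) by 16 mm (clip y) by 30 mm high, from the underside up.
- clip_mouth (a point): Middle of the clip's open mouth between the jaw tips, 22 mm in front of its origin, 4 mm above its underside. The mouth is 32 mm wide here, and narrows to 10 mm at 9.5 mm in front of the origin. The crown, 9.5 mm behind the origin, stops on the spindle when the clip is home. The jaws cannot spread over the 24 mm spindle head.
- gear_unit: Fixed gear unit: grey base 184 x 164 x 14 mm, blue gear 80 mm across on an upright steel spindle, orange pinion back right, yellow hood hinged at the back. Origin: on the worktop under the spindle axis. z up; +x from the spindle towards the hood hinge, within 0.35 rad of straight away from the robot. The clip is pushed on from the open front (-x) side.
- spindle_seat (a point): Point on the spindle axis at the gear's flat top face, 44 mm above the worktop; the clip's origin comes here. The groove, 18 mm diameter, runs from here 12 mm up to the spindle head (24 mm diameter, 12 mm high, top at 68 mm). The clip goes in with its underside 0 to 4 mm above this point and settles on the gear when released.
- hood (a joint): Hinge angle of the yellow hood (rad): 0 shut, 1.65 fully open; starts open at 1.3 to 1.5. Stiff friction hinge: it stays where it is left and must be pushed (about 1 to 3 N at the tab) all the way to its stop at 0. Open, its lower lip stands 30 mm or more behind the spindle axis; shut, it clears the seated clip by about 15 mm.
- hood_hinge (a point): Point on the hood's hinge axis, 82 mm behind the spindle axis (gear_unit x = +82 mm) and 24 mm above the worktop. The axis is level, along the gear unit's y.
- hood_tab (a point): Middle of one face of the hood's black pull tab (40 mm long, 70 wide, 8 thick, standing straight out of the hood's front wall). Hood shut: 184 mm in front of the hinge axis, 16 mm above it, face up; wall 22 mm behind it, going 56 mm up. Hood open: the tab points up and this face looks away from the robot; push on it towards the robot, then down along the arc.
- sanding_block: Brown sanding block 57 x 101 x 27 mm lying on the worktop on the other side of the gear unit from the clip; origin at the centre of its underside. It is to be left where it is.
Things that resemble listed ones, but are neither listed nor needed, are in the scene too. Of the things that look like the clip, the largest one is meant.

How it is judged (in metres and radians):
On the way:
1. with the hood still open, the clip is snapped home in the spindle groove, flat above the gear (horizontal distance between clip and spindle_seat below 0.004 m and z of clip in the frame of spindle_seat between -0.003 and 0.007 m and angle between clip's own z axis and vertical below 0.2 rad and value of joint hood above 0.6 rad), for 0.2 s.
At the end, for the whole second after the job is handed in: The clip is home in the groove (its seat centre within 4 mm of the spindle axis, underside no more than 7 mm above and 3 mm below the gear's top face, tilted less than 0.2 rad) and at rest, and the hood is shut (hinge under 0.05 rad) (horizontal distance between clip and spindle_seat below 0.004 m and z of clip in the frame of spindle_seat between -0.003 and 0.007 m and angle between clip's own z axis and vertical below 0.2 rad and value of joint hood below 0.05 rad and linear speed of clip below 0.02 m/s); the robot touches nothing.
It fails at once if the sanding block is shifted by more than 30 mm (distance of sanding_block from where it was at the start of the episode above 0.03 m).
It also fails if it takes over 59 s, if anything falls off the work surface, if the arm or the gripper's body presses on something with over 40 N, if the wrist force passes 120 N, or if a joint passes its speed limit or range.

## Working session

There is one attempt and no reset: what is moved stays moved. The work goes in short steps, Python scripts to look and compute and a tool call to move; the robot and the scene stay as the last step left them, time stands still between calls to the robot, and variables do not carry over. Pictures are saved under pics/ and viewed, at most 10 in all, crops included, and the job is handed in when it is done.

Besides the shell and the picture viewer there is one more tool, called after "Request:" as name(argument=value, ...) on one line, values as JSON. play_rows: Moves the arm, as the interface text tells. Its arguments: {"type":"object","properties":{"increments":{"type":"array"},"grip_force":{"type":"number"}},"required":["increments"]}

```bash
mkdir -p pics
cat > h.py <<'E'
import numpy as np, cv2
from cell import status, grab_frame, calibration, arm
def ray(name,u,v):
    c=calibration(name);K=np.array(c["camera_matrix"]);T=np.array(c["world_to_cam"])
    R=T[:3,:3];o=-R.T@T[:3,3];d=R.T@np.linalg.solve(K,[u,v,1.]);return o,d
def onz(name,u,v,z):
    o,d=ray(name,u,v);return o+d*(z-o[2])/d[2]
def proj(name,p):
    c=calibration(name);K=np.array(c["camera_matrix"]);T=np.array(c["world_to_cam"])
    q=K@(T[:3,:3]@np.asarray(p,float)+T[:3,3]);return q[:2]/q[2]
E
python3 - <<'E'
from h import *
for n in("top","scene"):
    cv2.imwrite(f"pics/{n}0.png",grab_frame(n))
    print(n,ray(n,320,200))
s=status.get_obs();print(s,arm.pinch_z)
E
```

```text
top (array([0.21710394, 0.00487851, 1.43046184]), array([ 0.22443451, -0.00920623, -0.97458714]))
scene (array([ 0.23074215, -0.61754308,  0.77640155]), array([ 0.28899128,  0.62860255, -0.72232791]))
{'time_s': 0.1, 'joints': array([ 6.53831896e+01,  1.48553812e+01,  8.80024892e+01,  2.70445933e-03,
        7.72336643e+01, -1.16197235e+01]), 'dq': array([-0.00645318, -0.16101133, -0.27476665,  0.09993152,  0.03513745,
       -0.04162776]), 'effort': array([ 2.03130949e-03, -4.38206756e+01, -2.84643441e+01,  7.17878784e-02,
        3.62741912e-02, -7.60349258e-05]), 'position': array([0.12346052, 0.53548886, 0.21791427]), 'orientation': array([[-9.74379017e-01,  2.24911163e-01, -7.07320050e-04],
       [ 2.24911976e-01,  9.74378032e-01, -1.43320891e-03],
       [ 3.66852434e-04, -1.55557344e-03, -9.99998723e-01]]), 'contact_force': array([ 0.07936224, -0.30113981,  0.23973994]), 'wrist_torque': array([ 0.01526099, -0.00974696, -0.03583763]), 'grip_force': 0.0, 'grip_width': 0.09252077164547728} 0.0188
```

View pics/top0.png

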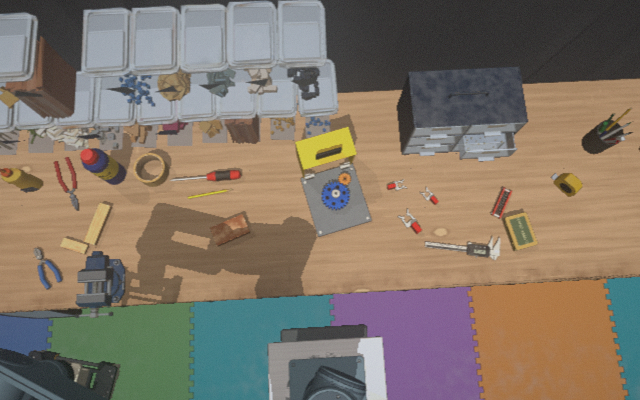

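View pics/scene0.png

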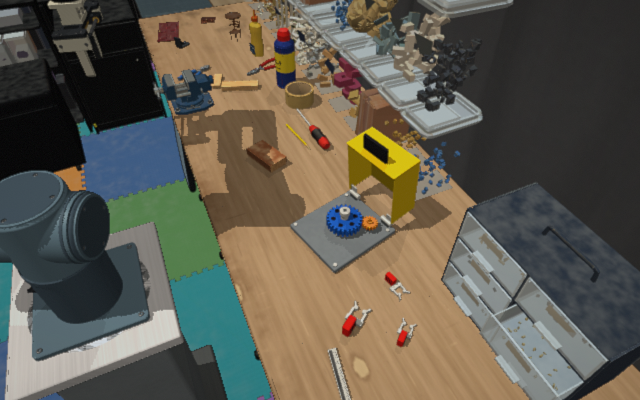

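The top view shows the gear unit (gear ≈(335,195)), the open hood at (326,150), the sanding block at (230,229), and three clip-like things at (397,185), (429,196) and (410,220). The last looks largest. In the scene view they are at (397,283), (405,332) and (355,318), with the spindle at (345,212).

Run:
```python
from h import *
t=cv2.imread("pics/top0.png");s=cv2.imread("pics/scene0.png")
a=cv2.resize(t[120:245,290:450],(800,600)[:2] if 0 else (768,600),interpolation=cv2.INTER_CUBIC)
cv2.imwrite("pics/topc.png",a)
cv2.imwrite("pics/scenec.png",cv2.resize(s[190:350,280:440],(600,600),interpolation=cv2.INTER_CUBIC))
for n,im,z in(("top",t,.03),("scene",s,.015)):
    hsv=cv2.cvtColor(im,cv2.COLOR_BGR2HSV)
    m=cv2.inRange(hsv,(0,150,90),(6,255,255))|cv2.inRange(hsv,(172,150,90),(180,255,255))
    k,l,st,c=cv2.connectedComponentsWithStats(m)
    for i in range(1,k):
        if st[i,4]>12: print(n,st[i],c[i].round(1),onz(n,*c[i],z).round(4))
    m=cv2.inRange(hsv,(105,150,60),(125,255,255))
    k,l,st,c=cv2.connectedComponentsWithStats(m)
    for i in range(1,k):
        if st[i,4]>150: print("blue",n,st[i],c[i].round(1),onz(n,*c[i],.04).round(4))
```

```text
top [ 81 149  16  15 174] [ 87.8 156.1] [0.7099 0.6706 0.03  ]
top [ 69 163   4   7  13] [ 70.5 166.2] [0.6812 0.7195 0.03  ]
top [ 56 167   5  13  19] [ 58.2 172.1] [0.6651 0.7543 0.03  ]
top [230 170  10   9  76] [234.2 174.3] [0.6307 0.2394 0.03  ]
top [207 172   9   9  60] [211.1 176.3] [0.6282 0.3068 0.03  ]
top [388 184   7   5  28] [390.9 185.8] [ 0.5709 -0.2178  0.03  ]
top [500 191  12  27  43] [505.  203.7] [ 0.4994 -0.5447  0.03  ]
top [431 196   7   8  34] [433.9 199.5] [ 0.5232 -0.3394  0.03  ]
top [493 205   4   9  17] [494.4 209.1] [ 0.4853 -0.5117  0.03  ]
top [412 222  10  11  63] [416.1 227.1] [ 0.4449 -0.2794  0.03  ]
scene [277  28  13  14 147] [282.9  34.2] [0.7752 0.926  0.015 ]
scene [261  58  13   8  42] [267.   61.3] [0.6463 0.7474 0.015 ]
scene [264  65  11   5  29] [268.8  66.9] [0.6389 0.7078 0.015 ]
scene [345  64   8  15  69] [348.   70.8] [0.8808 0.5708 0.015 ]
scene [309 125  10   7  37] [312.3 127.7] [0.6362 0.3217 0.015 ]
scene [318 136  12  13 104] [323.8 142.3] [0.6382 0.2458 0.015 ]
scene [385 272  12  13  97] [390.4 277.9] [ 0.5762 -0.2198  0.015 ]
scene [342 315  14  22 176] [348.  325.1] [ 0.4474 -0.278   0.015 ]
scene [397 330  10  17 104] [401.4 338. ] [ 0.5265 -0.3423  0.015 ]
blue scene [327 205  35  32 670] [343.8 221.9] [ 0.5462 -0.0611  0.04  ]
```

View pics/topc.png

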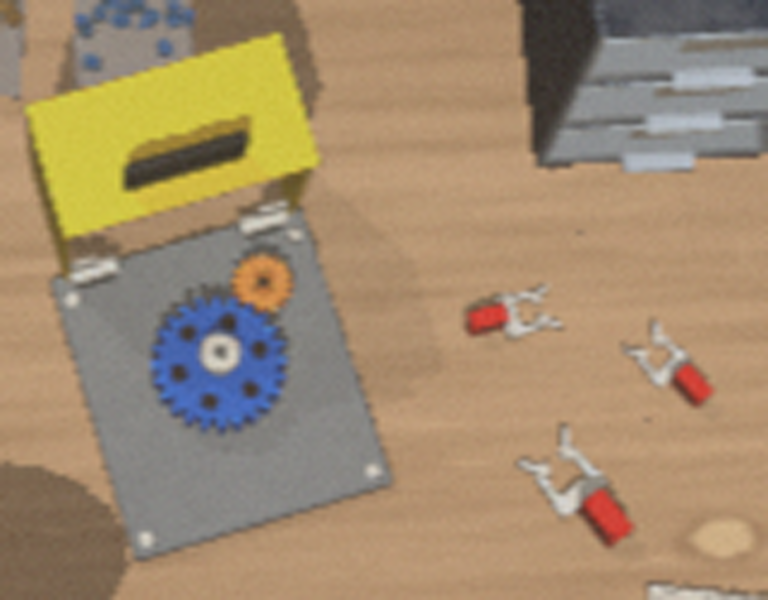

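View pics/scenec.png

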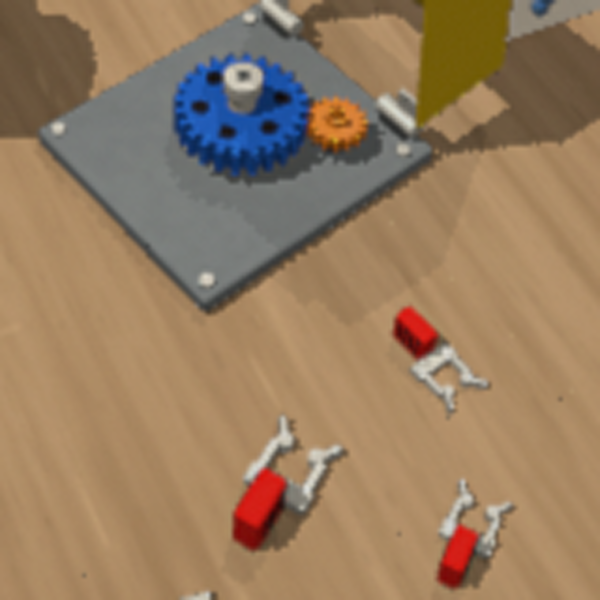

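The crops show the following (crop/4.8 + offset):
- **Spindle head:** top crop (220,352).
- **Base corners:** top crop (135,558), (392,484), (303,205) and (52,282).
- **Largest clip:** red top at (606,514), jaw tips at (520,463) and (565,430).
- **Scene crop:** spindle head at (243,77), clip jaw tips at (283,428) and (335,452).

```bash
cat >> h.py <<'E'
def tri(p,q):
    o1,d1=ray("top",*p);o2,d2=ray("scene",*q)
    A=np.stack([d1,-d2],1);s=np.linalg.lstsq(A,o2-o1,rcond=None)[0]
    a=o1+d1*s[0];b=o2+d2*s[1];return (a+b)/2,np.linalg.norm(a-b)
E
python3 - <<'E'
from h import *
T=lambda x,y:(290+(x+.5)/4.8-.5,120+(y+.5)/4.8-.5)
S=lambda x,y:(280+(x+.5)/3.75-.5,190+(y+.5)/3.75-.5)
P=lambda *a:print(*a)
P("spindle top",onz("top",*T(220,352),.068),"scene",onz("scene",*S(243,77),.068),tri(T(220,352),S(243,77)))
c=[onz("top",*T(*p),.014) for p in((135,558),(392,484),(303,205),(52,282))]
c=np.array(c);P(c.round(4),c.mean(0))
f=(c[2]+c[3]-c[0]-c[1])/2;l=(c[3]+c[0]-c[1]-c[2])/2
P("depth",np.linalg.norm(f),"yaw",np.degrees(np.arctan2(f[1],f[0])),"width",np.linalg.norm(l),np.degrees(np.arctan2(-l[0],l[1])))
# scene corners z=.014
cs=np.array([onz("scene",*S(*p),.014) for p in((40,132),(208,306),(432,155))]);P(cs.round(4))
for n,pts in(("top",[T(520,463),T(565,430)]),("scene",[S(283,428),S(335,452)])):
    a=[onz(n,*p,.008) for p in pts];P(n,"tips",a,np.linalg.norm(a[0]-a[1]),"mid",(a[0]+a[1])/2)
# red top face corners, top view
im=cv2.imread("pics/top0.png");hsv=cv2.cvtColor(im,cv2.COLOR_BGR2HSV)
m=cv2.inRange(hsv,(0,130,90),(8,255,255))|cv2.inRange(hsv,(170,130,90),(180,255,255))
m[:, :405]=0;m[:,424:]=0;m[:215]=0;m[240:]=0
ys,xs=np.nonzero(m);w=np.array([onz("top",x,y,.03) for x,y in zip(xs,ys)])
P("top red rect",cv2.minAreaRect(w[:,:2].astype(np.float32)*1000),w.mean(0))
E
```

```text
spindle top [ 0.54901376 -0.05280843  0.068     ] scene [ 0.55089665 -0.05197147  0.068     ] (array([ 0.54949588, -0.05294728,  0.06926411]), np.float64(0.0015789874287436938))
[[ 0.4376  0.0037  0.014 ]
 [ 0.4743 -0.1542  0.014 ]
 [ 0.6536 -0.1126  0.014 ]
 [ 0.6123  0.046   0.014 ]] [ 0.54444397 -0.0542811   0.014     ]
depth 0.1819411310779562 yaw 13.337536082306956 width 0.1629764644830601 13.846699111632992
[[ 0.4398  0.0015  0.014 ]
 [ 0.4787 -0.1569  0.014 ]
 [ 0.6518 -0.1141  0.014 ]]
top tips [array([ 0.48407402, -0.23401658,  0.008     ]), array([ 0.50308288, -0.26344155,  0.008     ])] 0.03503092070171018 mid [ 0.49357845 -0.24872906  0.008     ]
scene tips [array([ 0.48332461, -0.23964714,  0.008     ]), array([ 0.50174465, -0.26355455,  0.008     ])] 0.030180486860750144 mid [ 0.49253463 -0.25160084  0.008     ]
top red rect ((444.5685729980469, -278.98651123046875), (30.653705596923828, 20.025409698486328), 31.81568717956543) [ 0.44433931 -0.27918643  0.03      ]
```

Request:
play_rows(increments=[[[0.6,-0.0165,-0.024,0,0],[0.6,-0.0165,-0.024,0,0],[0.6,-0.0165,-0.024,0,0],[0.6,-0.0165,-0.024,0,0],[0.6,-0.0165,-0.024,0,0],[0.6,-0.0165,-0.024,0,0],[0.6,-0.0165,-0.024,0,0],[0.6,-0.0165,-0.024,0,0],[0.6,-0.0165,-0.024,0,0],[0.6,-0.0165,-0.024,0,0]]], grip_force=50)

```text
time_s: 0.93
position: [0.2303, 0.2636, 0.2184]
orientation: [[-0.975, 0.224, -0.0], [0.224, 0.975, -0.0], [0.0, -0.0, -1.0]]
contact_force: [0.0, 0.1, 0.4]
grip_width: 0.0558
grip_force: 0.0
```

Request:
play_rows(increments=[[[0.6,-0.0165,-0.024,0,0],[0.6,-0.0165,-0.024,0,0],[0.6,-0.0165,-0.024,0,0],[0.6,-0.0165,-0.024,0,0],[0.6,-0.0165,-0.024,0,0],[0.6,-0.0165,-0.024,0,0],[0.6,-0.0165,-0.024,0,0],[0.6,-0.0165,-0.024,0,0],[0.6,-0.0165,-0.024,0,0],[0.6,-0.0165,-0.024,0,0]]])

```text
time_s: 1.77
position: [0.3372, -0.0074, 0.2185]
orientation: [[-0.974, 0.225, 0.0], [0.225, 0.974, 0.0], [0.0, 0.0, -1.0]]
contact_force: [0.7, -0.2, 0.2]
grip_width: 0.0556
grip_force: 0.0
```

Request:
play_rows(increments=[[[0.6,-0.0165,-0.024,0,0],[0.6,-0.0165,-0.024,0,0],[0.6,-0.0165,-0.024,0,0],[0.6,-0.0165,-0.024,0,0],[0.6,-0.0165,-0.024,0,0],[0.6,-0.0165,-0.024,0,0],[0.6,-0.0165,-0.024,0,0],[0.6,-0.0165,-0.024,0,0],[0.6,-0.0165,-0.024,0,0],[0.6,-0.0165,-0.024,0,0]]])

```text
time_s: 2.6
position: [0.4442, -0.2782, 0.2181]
orientation: [[-0.974, 0.225, -0.001], [0.225, 0.974, 0.001], [0.001, 0.001, -1.0]]
contact_force: [0.5, 0.6, -0.5]
grip_width: 0.0559
grip_force: 0.0
```

Request:
play_rows(increments=[[[0.6,0,0,0.01,-6],[0.6,0,0,0.01,-6],[0.6,0,0,0.01,-6],[0.6,0,0,0.01,-6],[0.6,0,0,0.01,-6],[0.6,0,0,0.01,-6],[0.6,0,0,0.01,-6],[0.6,0,0,0.01,-2],[0.6,0,0,0.01,0],[0.6,0,0,0,0]]])

```text
time_s: 3.43
position: [0.4429, -0.2758, 0.1263]
orientation: [[-0.858, -0.514, -0.003], [-0.514, 0.858, 0.003], [0.001, 0.004, -1.0]]
contact_force: [-0.3, -0.6, -0.9]
grip_width: 0.0556
grip_force: 0.0
```

Request:
play_rows(increments=[[[0.6,0,0,0.015,0],[0.6,0,0,0.015,0],[0.6,0,0,0.015,0],[0.6,0,0,0.015,0],[0.6,0,0,0.015,0],[0.6,0,0,0.015,0],[0.6,0,0,0.015,0],[0.6,0,0,0.01,0],[0.6,0,0,0,0],[0.6,0,0,0,0]]])

```text
time_s: 4.27
position: [0.444, -0.2769, 0.0136]
orientation: [[-0.857, -0.515, -0.001], [-0.515, 0.857, 0.001], [0.0, 0.001, -1.0]]
contact_force: [0.0, -0.2, 0.7]
grip_width: 0.0561
grip_force: 0.0
```

Run:
```python
from h import *
im=grab_frame("scene")
cv2.imwrite("pics/g1.png",cv2.resize(im[240:360,290:430],(700,600),interpolation=cv2.INTER_CUBIC))
s=status.get_obs();print(s["position"],s["joints"])
```

```text
[ 0.44441074 -0.27724305  0.01416287] [-4.41692247e+01  2.53192655e+01  1.05456884e+02 -1.19376738e-03
  4.91924591e+01 -1.65149178e+02]
```

View pics/g1.png

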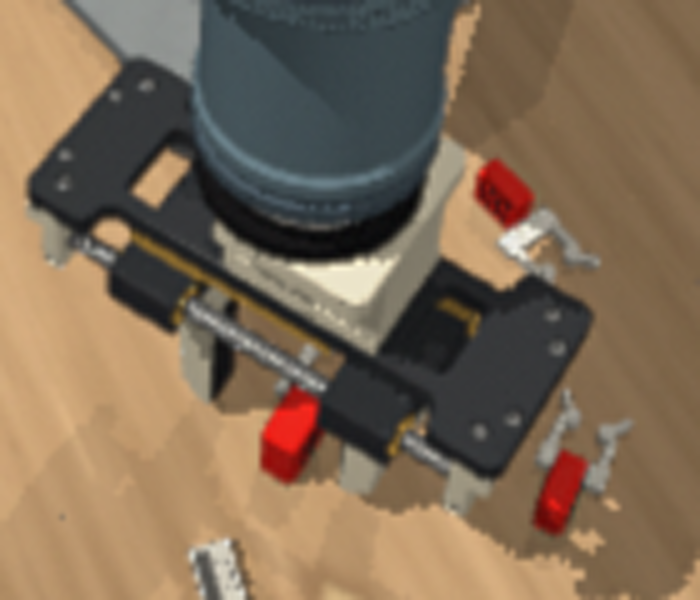

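The fingers straddle the big clip's red grip at about (290,435). I'll go down the last 10 mm, close on it, then lift.

Request:
play_rows(increments=[[[0.6,0.001,-0.0015,0.005,0],[0.6,0,0,0.005,0],[0.6,0,0,0,0],[0.1,0,0,0,0],[0.1,0,0,0,0],[0.1,0,0,0,0],[0.1,0,0,0,0],[0.1,0,0,0,0],[0.1,0,0,0,0],[0.1,0,0,0,0]]], grip_force=50)

```text
time_s: 5.15
position: [0.4441, -0.2788, 0.0038]
orientation: [[-0.857, -0.515, 0.0], [-0.515, 0.857, -0.0], [-0.0, -0.0, -1.0]]
contact_force: [-0.7, -0.2, 0.9]
grip_width: 0.0156
grip_force: 50.0
```

Request:
play_rows(increments=[[[0.1,0,0,0,0],[0.1,0,0,-0.01,0],[0.1,0,0,-0.02,0],[0.1,0,0,-0.02,0],[0.1,0,0,-0.02,0],[0.1,0,0,-0.02,0],[0.1,0,0,0,0],[0.1,0,0,0,0],[0.1,0,0,0,0],[0.1,0,0,0,0]]])

```text
time_s: 5.98
position: [0.4432, -0.278, 0.0925]
orientation: [[-0.857, -0.515, -0.002], [-0.515, 0.857, 0.002], [0.001, 0.002, -1.0]]
contact_force: [0.1, 0.0, -1.1]
grip_width: 0.0162
grip_force: 50.0
```

Request:
play_rows(increments=[[[0.1,0,0,0,5.8],[0.1,0,0,0,5.8],[0.1,0,0,0,5.8],[0.1,0,0,0,0],[0.1,0,0,0,0],[0.1,0,0,0,0],[0.1,0,0,0,0],[0.1,0,0,0,0],[0.1,0,0,0,0],[0.1,0,0,0,0]]])

```text
time_s: 6.82
position: [0.444, -0.2787, 0.0937]
orientation: [[-0.972, -0.236, 0.0], [-0.236, 0.972, -0.0], [-0.0, -0.0, -1.0]]
contact_force: [0.5, -0.1, -0.9]
grip_width: 0.0154
grip_force: 50.0
```

Request:
play_rows(increments=[[[0.1,-0.0075,0.0243,0,0],[0.1,-0.0075,0.0243,0,0],[0.1,-0.0075,0.0243,0,0],[0.1,-0.0075,0.0243,0,0],[0.1,-0.0075,0.0243,0,0],[0.1,-0.0075,0.0243,0,0],[0.1,-0.0075,0.0243,0,0],[0.1,-0.0075,0.0243,0,0],[0.1,0,0,0,0],[0.1,0,0,0,0]]])

```text
time_s: 7.65
position: [0.4566, -0.0747, 0.0938]
orientation: [[-0.971, -0.238, 0.0], [-0.238, 0.971, -0.0], [-0.0, -0.0, -1.0]]
contact_force: [0.7, 0.3, -0.5]
grip_width: 0.0158
grip_force: 50.0
```

Run:
```python
from h import *
im=grab_frame("scene");s=status.get_obs()
cv2.imwrite("pics/g2.png",cv2.resize(im[140:260,270:410],(700,600),interpolation=cv2.INTER_CUBIC))
print(s["position"],s["orientation"].round(4))
```

```text
[ 0.45684817 -0.0756573   0.09387643] [[-9.715e-01 -2.371e-01  6.000e-04]
 [-2.371e-01  9.715e-01 -7.000e-04]
 [-4.000e-04 -8.000e-04 -1.000e+00]]
```

View pics/g2.png

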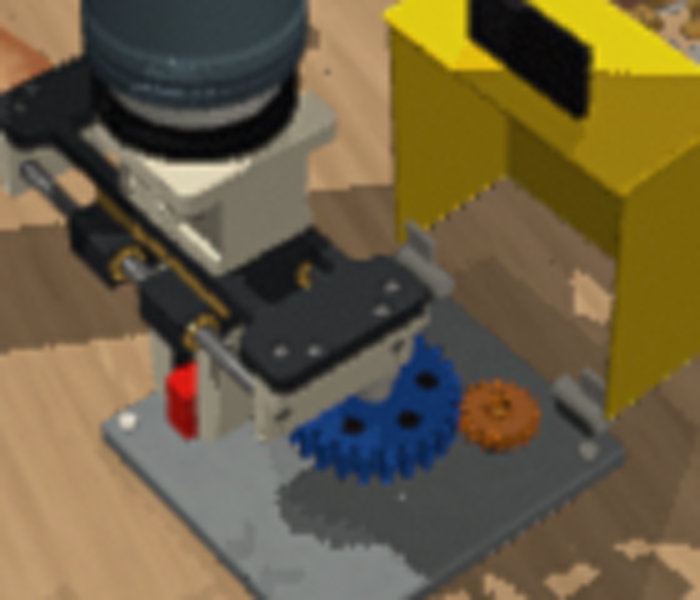

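The clip is held ahead of the gear, with the hood open and clear. The red block's back is at (185,400) and the fork is hidden. I'll lower it 44 mm to groove height and advance.

Request:
play_rows(increments=[[[0.1,0,0,0.011,0],[0.1,0,0,0.011,0],[0.1,0,0,0.011,0],[0.1,0,0,0.011,0],[0.1,0,0,0,0],[0.1,0,0,0,0],[0.1,0,0,0,0],[0.1,0,0,0,0],[0.1,0,0,0,0],[0.1,0,0,0,0]]])

```text
time_s: 8.53
position: [0.457, -0.0759, 0.0502]
orientation: [[-0.972, -0.235, 0.001], [-0.235, 0.972, -0.0], [-0.001, -0.001, -1.0]]
contact_force: [1.1, 0.9, -0.4]
grip_width: 0.0157
grip_force: 50.0
```

Request:
play_rows(increments=[[[0.1,-0.005,0,0,0],[0.1,-0.005,0,0,0],[0.1,-0.005,0,0,0],[0.1,-0.005,0,0,0],[0.1,-0.005,0,0,0],[0.1,-0.005,0,0,0],[0.1,-0.004,0,0,0],[0.1,0,0,0,0],[0.1,0,0,0,0],[0.1,0,0,0,0]]])

```text
time_s: 9.37
position: [0.4893, -0.0676, 0.0495]
orientation: [[-0.972, -0.235, -0.001], [-0.235, 0.972, 0.0], [0.001, 0.0, -1.0]]
contact_force: [-0.2, -0.4, -1.7]
grip_width: 0.0157
grip_force: 50.0
```

Request:
play_rows(increments=[[[0.1,-0.001,0,0,0],[0.1,-0.001,0,0,0],[0.1,-0.001,0,0,0],[0.1,-0.001,0,0,0],[0.1,-0.001,0,0,0],[0.1,-0.001,0,0,0],[0.1,-0.001,0,0,0],[0.1,-0.001,0,0,0],[0.1,-0.001,0,0,0],[0.1,-0.001,0,0,0]]])

```text
time_s: 10.2
position: [0.4972, -0.065, 0.0489]
orientation: [[-0.972, -0.236, -0.005], [-0.236, 0.972, 0.001], [0.004, 0.002, -1.0]]
contact_force: [-6.2, -1.1, 0.4]
grip_width: 0.0159
grip_force: 50.0
```

Request:
play_rows(increments=[[[0.1,-0.001,0,0,0],[0.1,-0.001,0,0,0],[0.1,-0.001,0,0,0],[0.1,-0.001,0,0,0],[0.1,-0.001,0,0,0],[0.1,0,0,0,0],[0.1,0,0,0,0],[0.1,0,0,0,0],[0.1,0,0,0,0],[0.1,0,0,0,0]]])

```text
time_s: 11.03
position: [0.5053, -0.0641, 0.05]
orientation: [[-0.972, -0.235, 0.002], [-0.235, 0.972, -0.0], [-0.002, -0.001, -1.0]]
contact_force: [3.6, 3.3, -2.0]
grip_width: 0.0157
grip_force: 50.0
```

The force rose to 6 N and then turned into a pull, so the jaws have passed the spreading zone. I'll push on to the stop.

Request:
play_rows(increments=[[[0.1,-0.0015,0.0005,0,0],[0.1,-0.0015,0.0005,0,0],[0.1,-0.0015,0,0,0],[0.1,-0.0015,0,0,0],[0.1,-0.001,0,0,0],[0.1,-0.001,0,0,0],[0.1,0,0,0,0],[0.1,0,0,0,0],[0.1,0,0,0,0],[0.1,0,0,0,0]]])

```text
time_s: 11.87
position: [0.5116, -0.0614, 0.0496]
orientation: [[-0.972, -0.235, -0.0], [-0.235, 0.972, -0.0], [0.0, -0.0, -1.0]]
contact_force: [0.9, -0.2, -1.3]
grip_width: 0.0158
grip_force: 50.0
```

Request:
play_rows(increments=[[[0.1,-0.001,0,0,0],[0.1,-0.001,0,0,0],[0.1,0,0,0,0],[0.1,0,0,0,0],[0.1,0,0,0,0],[0.1,0,0,0,0],[0.1,0,0,0,0],[0.1,0,0,0,0],[0.1,0,0,0,0],[0.1,0,0,0,0]]])

```text
time_s: 12.7
position: [0.5127, -0.0608, 0.0494]
orientation: [[-0.972, -0.235, -0.002], [-0.235, 0.972, 0.0], [0.002, 0.001, -1.0]]
contact_force: [-4.7, -2.0, -0.3]
grip_width: 0.0158
grip_force: 50.0
```

Request:
play_rows(increments=[[[0.1,-0.001,0,0,0],[0.1,-0.001,0,0,0],[0.1,0,0,0,0],[0.1,0,0,0,0],[0.1,0,0,0,0],[0.1,0,0,0,0],[0.1,0,0,0,0],[0.1,0,0,0,0],[0.1,0,0,0,0],[0.1,0,0,0,0]]])

```text
time_s: 13.53
position: [0.5128, -0.0604, 0.049]
orientation: [[-0.972, -0.236, -0.006], [-0.236, 0.972, 0.0], [0.005, 0.001, -1.0]]
contact_force: [-9.4, -3.7, 1.6]
grip_width: 0.0156
grip_force: 50.0
```

It's a hard stop at the expected spot. I'll relax, release, lift, and back off.

Request:
play_rows(increments=[[[0.1,0.002,0,0,0],[0.1,0.001,0,0,0],[0.5,0,0,0,0],[0.5,0,0,0,0],[0.5,0,0,0,0],[0.5,0,0,0,0],[0.5,0,0,0,0],[0.5,0,0,-0.01,0],[0.5,0,0,-0.02,0],[0.5,0,0,-0.02,0]]])

```text
time_s: 14.37
position: [0.5122, -0.0608, 0.1002]
orientation: [[-0.972, -0.235, -0.002], [-0.235, 0.972, 0.001], [0.001, 0.001, -1.0]]
contact_force: [-0.2, -0.1, -0.7]
grip_width: 0.0463
grip_force: 0.0
```

Request:
play_rows(increments=[[[0,0.03,0,-0.02,0],[0,0.03,0,-0.03,0],[0,0.03,0,-0.03,0],[0,0.03,0,-0.03,0],[0,0.01,0.0,-0.03,0],[0,0,0.0,-0.03,0],[0,0,0,-0.01,0],[0,0,0,0,0],[0,0,0,0,0],[0,0,0,0,0]]])

```text
time_s: 15.2
position: [0.3874, -0.0908, 0.2765]
orientation: [[-0.972, -0.236, -0.002], [-0.236, 0.972, 0.001], [0.002, 0.002, -1.0]]
contact_force: [-0.3, -0.3, -0.2]
grip_width: 0.0004
grip_force: 0.0
```

Run:
```python
from h import *
im=grab_frame("scene");t=grab_frame("top");s=status.get_obs()
cv2.imwrite("pics/s3f.png",im);cv2.imwrite("pics/t3f.png",t)
a=cv2.resize(im[120:260,280:440],(640,560),interpolation=cv2.INTER_CUBIC)
cv2.imwrite("pics/g3.png",a)
print(s["position"],s["joints"].round(1),s["contact_force"])
```

```text
[ 0.38727146 -0.09069859  0.27622634] [ -29.4   -3.4  100.5   -0.    83.2 -133. ] [-0.3925393  -0.03022517 -0.31737154]
```

View pics/g3.png

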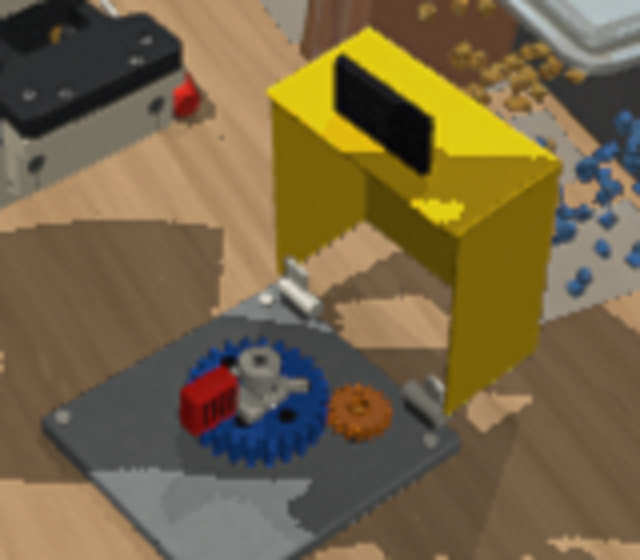

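The clip sits on the spindle: head at (258,360), fork on the gear, grip to the front at (210,400). The hood is still open, with the tab's top edge from (337,57) to (432,118). Next I'll work out the hood angle, the bin clearance and the push path.

Run:
```python
from h import *
sp=np.array([.550,-.0525]);g=np.array([.972,.2355]);n=np.array([-.2355,.972]);hg=sp+.082*g
def pt(q,r,h,y=0):
    a=-r*np.cos(q)+h*np.sin(q);z=.024+r*np.sin(q)+h*np.cos(q)
    return np.r_[hg+a*g+y*n,z]
print("obs tip left/right scene",(364.3,134.3),(388,149.5))
for q in(1.3,1.35,1.4,1.45,1.5):
    print(q,proj("scene",pt(q,.204,.016,.035)).round(1),proj("scene",pt(q,.204,.016,-.035)).round(1),proj("top",pt(q,.204,.016)).round(1))
print("bin corner",tri((333,112),(437,137)),tri((337,62),(482,118)))
p=status.get_obs()["position"]
for q in(1.4,1.2,1,.8,.6,.4,.2,0):
    c=pt(q,.184,.016);c[:2]+=.008*g;d=c-p
    print(q,c.round(4),"from now tool xyz",(-d[:2]@g).round(4),(d[:2]@n).round(4),(-d[2]).round(4))
t=cv2.imread("pics/t3f.png");hsv=cv2.cvtColor(t,cv2.COLOR_BGR2HSV)
cv2.imwrite("pics/t3.png",cv2.resize(t[50:210,260:420],(600,600),interpolation=cv2.INTER_CUBIC))
```

```text
obs tip left/right scene (364.3, 134.3) (388, 149.5)
1.3 [352.4 139.7] [375.8 157.2] [332.  162.3]
1.35 [356.2 137.2] [379.6 154.6] [330.9 158.4]
1.4 [359.9 134.9] [383.4 152.1] [329.7 154.6]
1.45 [363.5 132.8] [387.1 149.8] [328.6 150.9]
1.5 [367.2 130.9] [390.8 147.7] [327.4 147.2]
bin corner (array([ 0.74605152, -0.05886564,  0.21198355]), np.float64(0.0241770854643548)) (array([ 0.86293293, -0.07093391,  0.23908127]), np.float64(0.0021084954049693846))
1.4 [ 0.6224 -0.035   0.208 ] from now tool xyz -0.2417 -0.0012 0.0682
1.2 [ 0.5872 -0.0435  0.2013] from now tool xyz -0.2054 -0.0012 0.0749
1 [ 0.5539 -0.0515  0.1875] from now tool xyz -0.1712 -0.0012 0.0888
0.8 [ 0.524  -0.0588  0.1671] from now tool xyz -0.1404 -0.0012 0.1091
0.6 [ 0.4987 -0.0649  0.1411] from now tool xyz -0.1143 -0.0012 0.1351
0.4 [ 0.4788 -0.0697  0.1104] from now tool xyz -0.0939 -0.0012 0.1658
0.2 [ 0.4653 -0.073   0.0762] from now tool xyz -0.08 -0.0012 0.2
0 [ 0.4586 -0.0746  0.04  ] from now tool xyz -0.0731 -0.0012 0.2362
```

View pics/t3.png

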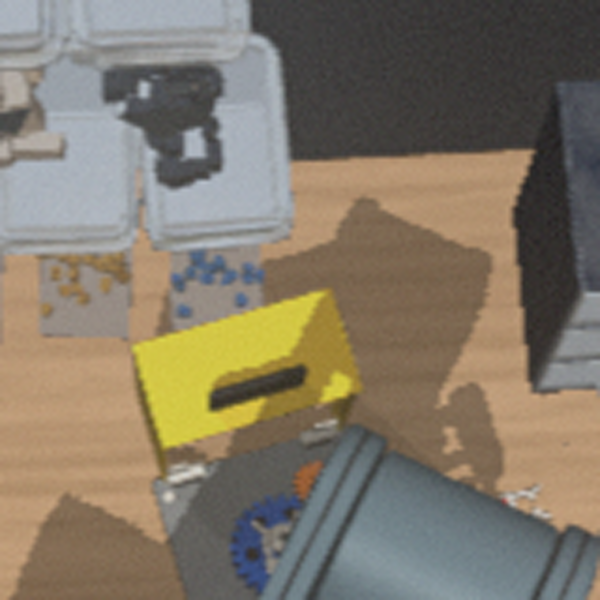

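The top view shows the tab end-on at about (258,388), matching a hood angle of about 1.45. The bins' front edge is at y≈240 in the crop (x≈0.74), which is clear of the gripper. I'll go over the tab and come down behind it.

Request:
play_rows(increments=[[[0,-0.03,0,0,0],[0,-0.03,0,0,0],[0,-0.03,0,0,0],[0,-0.03,0,0,0],[0,-0.03,0,0,0],[0,-0.03,0,0,0],[0,-0.03,0,0,0],[0,-0.03,0,0,0],[0,-0.025,-0.001,0,0],[0,0,0,0,0]]], grip_force=20)

```text
time_s: 16.13
position: [0.6487, -0.0286, 0.2739]
orientation: [[-0.972, -0.237, -0.003], [-0.237, 0.972, 0.002], [0.003, 0.002, -1.0]]
contact_force: [-1.6, -0.8, 0.1]
grip_width: 0.0002
grip_force: 0.0
```

Request:
play_rows(increments=[[[0,0,0,0,0],[0,0,0,0.01,0],[0,0,0,0.01,0],[0,0,0,0.01,0],[0,0,0,0.01,0],[0,0,0,0.01,0],[0,0,0,0.01,0],[0,0,0,0.008,0],[0,0,0,0,0],[0,0,0,0,0]]])

```text
time_s: 16.97
position: [0.6454, -0.0299, 0.2094]
orientation: [[-0.972, -0.235, -0.001], [-0.235, 0.972, 0.0], [0.001, 0.0, -1.0]]
contact_force: [0.5, 0.4, 0.2]
grip_width: 0.0007
grip_force: 0.0
```

Request:
play_rows(increments=[[[0,0.006,0,0,0],[0,0.006,0,0,0],[0,0.006,0,0,0],[0,0.006,0,0.001,0],[0,0.006,0,0.001,0],[0,0.006,0,0.001,0],[0,0.006,0,0.001,0],[0,0.006,0,0.001,0],[0,0.006,0,0.001,0],[0,0.006,0,0.001,0]]])

```text
time_s: 17.8
position: [0.5867, -0.0442, 0.2027]
orientation: [[-0.972, -0.235, -0.0], [-0.235, 0.972, 0.0], [0.0, 0.0, -1.0]]
contact_force: [1.4, -0.9, 0.1]
grip_width: 0.0003
grip_force: 0.4
```

Request:
play_rows(increments=[[[0,0.007,0,0.003,0],[0,0.007,0,0.003,0],[0,0.007,0,0.003,0],[0,0.007,0,0.003,0],[0,0.007,0,0.003,0],[0,0.006,0,0.004,0],[0,0.006,0,0.004,0],[0,0.006,0,0.004,0],[0,0.006,0,0.004,0],[0,0.006,0,0.004,0]]])

```text
time_s: 18.63
position: [0.5236, -0.0594, 0.1675]
orientation: [[-0.972, -0.235, -0.0], [-0.235, 0.972, 0.0], [0.0, 0.0, -1.0]]
contact_force: [0.7, -0.7, 0.0]
grip_width: 0.0006
grip_force: 0.2
```

Request:
play_rows(increments=[[[0,0.0052,0,0.0052,0],[0,0.0052,0,0.0052,0],[0,0.0052,0,0.0052,0],[0,0.0052,0,0.0052,0],[0,0.0052,0,0.0052,0],[0,0.004,0,0.0062,0],[0,0.004,0,0.0062,0],[0,0.004,0,0.0062,0],[0,0.004,0,0.0062,0],[0,0.004,0,0.0062,0]]])

```text
time_s: 19.47
position: [0.4791, -0.0702, 0.1103]
orientation: [[-0.972, -0.235, -0.0], [-0.235, 0.972, 0.0], [0.0, 0.0, -1.0]]
contact_force: [-0.3, 1.0, 0.1]
grip_width: 0.0001
grip_force: 0.0
```

Run:
```python
from h import *
im=grab_frame("scene");s=status.get_obs();print(s["position"],s["contact_force"])
cv2.imwrite("pics/g4.png",cv2.resize(im[120:260,270:430],(640,560),interpolation=cv2.INTER_CUBIC))
```

```text
[ 0.47764446 -0.06989865  0.10913907] [-0.30113671  0.30026222 -0.50116081]
```

View pics/g4.png

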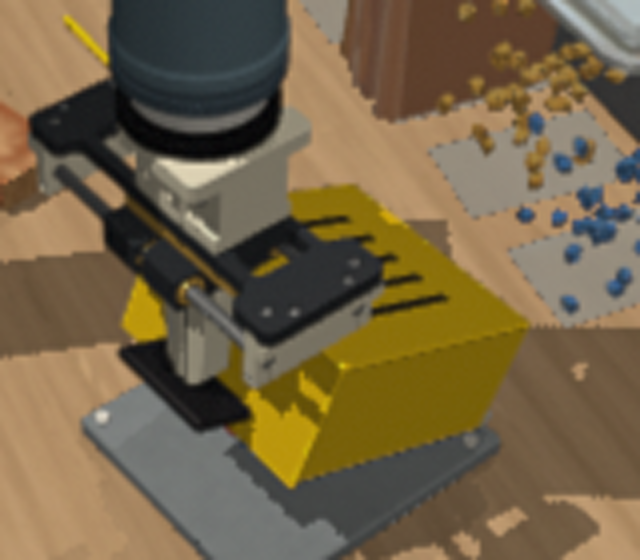

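The hood is following: the tab is under the fingertips at (190,385), about 0.4 rad open. I'll continue down the arc and press it to the stop.

Request:
play_rows(increments=[[[0,0.0028,0,0.0068,0],[0,0.0028,0,0.0068,0],[0,0.0028,0,0.0068,0],[0,0.0028,0,0.0068,0],[0,0.0028,0,0.0068,0],[0,0.0014,0,0.0072,0],[0,0.0014,0,0.0072,0],[0,0.0014,0,0.0072,0],[0,0.0014,0,0.0072,0],[0,0.0014,0,0.0072,0]]])

```text
time_s: 20.35
position: [0.4592, -0.0751, 0.0403]
orientation: [[-0.972, -0.235, 0.0], [-0.235, 0.972, -0.0], [-0.0, -0.0, -1.0]]
contact_force: [0.3, -0.1, -0.2]
grip_width: 0.0003
grip_force: 0.0
```

Request:
play_rows(increments=[[[0,0,0,0.001,0],[0,0,0,0.001,0],[0,0,0,0.001,0],[0,0,0,0.001,0],[0,0,0,0,0],[0,0,0,0,0],[0,0,0,0,0],[0,0,0,0,0],[0,0,0,0,0],[0,0,0,0,0]]])

```text
time_s: 21.18
position: [0.4593, -0.0752, 0.0398]
orientation: [[-0.972, -0.236, 0.001], [-0.236, 0.972, -0.001], [-0.001, -0.001, -1.0]]
contact_force: [-10.5, 2.3, 34.3]
grip_width: 0.0003
grip_force: 17.6
```

It's firmly on the stop at z = 0.040. I'll retreat.

Request:
play_rows(increments=[[[0,0,0,-0.003,0],[0,0,0,-0.005,0],[0,0,0,-0.02,0],[0,0,0,-0.03,0],[0,0.0,0,-0.03,0],[0,0.01,0,-0.03,0],[0,0.02,0,-0.03,0],[0,0.02,0,-0.02,0],[0,0,0,0,0],[0,0,0,0,0]]])

```text
time_s: 22.02
position: [0.411, -0.0872, 0.2058]
orientation: [[-0.972, -0.234, 0.003], [-0.234, 0.972, -0.001], [-0.003, -0.002, -1.0]]
contact_force: [-0.8, -0.1, -0.5]
grip_width: 0.0007
grip_force: 0.0
```

Run:
```python
from h import *
im=grab_frame("scene");s=status.get_obs();print(s["position"],s["contact_force"])
cv2.imwrite("pics/g5.png",cv2.resize(im[120:260,230:430],(800,560),interpolation=cv2.INTER_CUBIC))
```

```text
[ 0.41077881 -0.08687318  0.20464187] [ 0.67460762  0.22713061 -0.05301516]
```

View pics/g5.png

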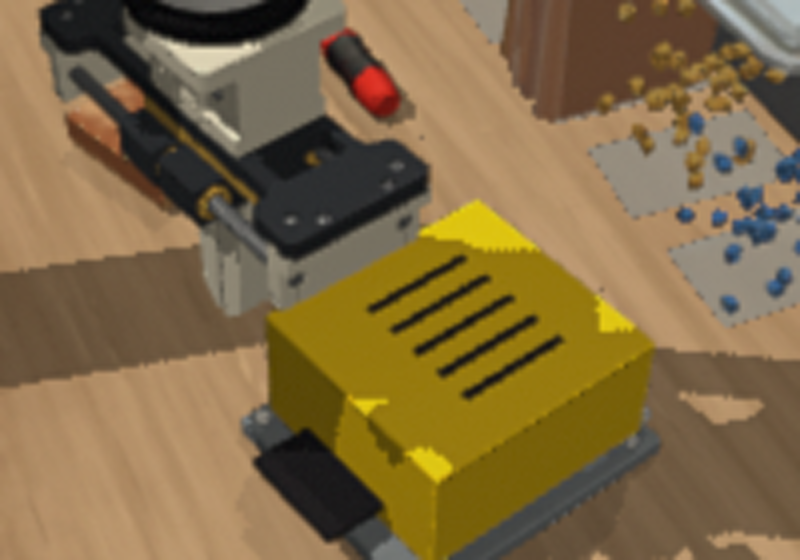

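The hood is flush on the base with the tab level at (320,485). The arm is clear and the sanding block is where it was, so I'm handing in.

```bash
python3 -c "
from cell import arm
print(arm.finish_job())"
```

```text
the job is handed in; nothing more can be done
None
```

The job is handed in: the clip reached a hard stop on the spindle, the hood was pressed down to its stop and released, and the sanding block was not touched; the judge returned no verdict.

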